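# Weigh a bracket casting on the bench spring scale and mark the reading

### The job

Hang the bracket with the window through it on the hook of the spring scale: let its weight down slowly and let go only once the scale carries all of it, so that the hook is never snatched, hauled past its load or left to bounce. When it hangs still and untouched, slide the scale's marker level with the hook's pointer to record the weight, then leave the bracket hanging. Leave the other things on the bench where they are.

Things in the scene. Friction and masses are not known exactly. Their poses are not given: they have to be found in the camera images.
- bracket: loose dark iron casting, weight unknown (0.15 to 0.75 kg), upright. Origin: centre of underside. Foot flange 84 (x) x 46 (y) x 12 mm high; web 14 mm thick (y) with a window right through along y; on top a solid stem 18 (x) x 14 (y) mm, 76 to 122 mm above the underside, to hold it by. Front and back alike; balanced under the window. blind_casting looks similar but has no window
- window_top (a point): apex of the bracket's window, 64 mm above its underside, on its mid-plane; axes as the bracket. The window is 28 mm wide (x), its sill 29 mm above the underside; its roof is an upside-down V, sides at 45 degrees, that settles on the hook's bar with this apex about 2 mm above the bar's top
- scale: fixed spring scale: base plate 130 (x) x 100 (y) x 14 mm, white graduated column 24 x 28 mm with a cap 243 mm high. Origin: centre of the underside. The hook reaches out from the column to the scale's own -y, the marker to its +y. Base and column stay put during the run
- hook_seat (a point): where the load hangs: top of the hook's level round bar (8 mm thick, along the scale's y), 90 mm out from the column's axis on its -y side; 219 mm high when empty, sinks with the hook. At 116 mm out the end turns up, its top 12 mm above this point: pass the window over the tip from the free end (towards the scale's +y), then lower it on to the bar. Axes as the scale
- hook (a joint): how far the hook has sunk from empty, m, 0 to 0.105 (stop). Spring about 80 N/m (12.5 mm per newton), lightly damped: a load let go before the spring carries it drops and bounces. Over 0.098 the scale is hauled past its range. The hook should never move faster than 0.06 m/s: let go with less than about 0.3 N of load left, or of overpull
- pointer (a point): the hook's pointer: on the column's axis, level with the middle of the hook's bar (4 mm below hook_seat); 215 mm high when empty, sinking with the hook. Axes as the scale
- marker (a joint): how far the marker is slid down the column, m, 0 (top; 215 mm high, level with the empty pointer) to 0.105. It stays where it is left; sliding takes about 2.5 N. Marker and pointer are level when joints marker and hook read the same
- marker_tab (a point): centre of the marker's black finger tab, 12 (scale x) x 30 (y) x 26 mm high, 78 mm out from the column's axis on the scale's +y side, level with the marker's index edge: marker and pointer agree when this point is as high as pointer
- blind_casting: bystander: dark casting like the bracket, same foot flange, but solid web, no window, and a round stem 20 mm thick, 108 mm high; origin centre of its underside
- tape_measure: bystander: round orange tape measure, 72 mm across, 36 mm high; origin centre of its underside
- flask: bystander: orange drinking flask, 74 mm across, 200 mm high; origin centre of its underside
- glue: bystander: white glue bottle, 56 mm across, 160 mm high; origin centre of its underside
- screwdriver: bystander: screwdriver lying on the bench along its own x
- offcut: bystander: wood offcut 110 x 45 x 18 mm; origin centre of its underside
- mallet: bystander: hammer lying on the bench along its own x
- ear_defenders: bystander: black ear defenders lying on the bench, about 165 x 150 mm, 34 mm high
Things that resemble listed ones, but are neither listed nor needed, are in the scene too. Leave any green or purple look-alike of the bracket alone.

How it is judged:
By the outcome, as a careful person would: the job done as asked, in the order asked, and still so for the second after the job is handed in, with the robot touching nothing.
It also fails if it takes over 72 s, if anything falls off the work surface, if the arm or the gripper's body presses on something with over 40 N, if the wrist force passes 120 N, or if a joint passes its speed limit or range.

### The arm

A 7-joint arm with a two-finger parallel gripper is mounted at the origin on the work surface. World frame = base frame: x ahead of the robot, y to its left, z up, the work surface at z = 0. Lengths are in m, angles in rad, forces in N, time in s.
With the tool pointing down it reaches from about 0.4 to 0.85 m from the base axis. Payload 4.5 kg.
Tool frame: the origin (TCP) lies at the centre of the arm's flange, where the gripper is bolted on; the fingertips stand 166 mm ahead of it and the grasp point (between the pads) lies 147 mm ahead of it (r.grip_depth is the distance from the TCP to the grasp point, in m); z points along the fingers, y is the line along which they close (so a half turn about z gives the same grasp; the last joint's range is limited). The gripper opens to 88 mm and grips with 3 to 60 N. Pads are 18 mm wide; open, the fingers measure 123 mm over their backs; the gripper's body (75 mm by 187 mm) begins 45 mm behind the grasp point.
Start: joints at [1.219, 0.689, -0.195, 1.565, 0.157, 0.902, -0.215], TCP at [0.235, -0.579, 0.405] pointing down, gripper open.
Joint ranges: [-3.01, 3.01], [-0.46, 2.08], [-1.47, 1.51], [0.13, 2.56], [-1, 4.14], [0.04, 2.09], [-2.66, 2.66]. Speed limits (rad/s): [2.57, 2.57, 3.14, 3.14, 3.14, 3.14, 3.14].

### API

Orientations are given as a unit quaternion [x, y, z, w].
In Python, from plant import status, cams, r, finder gives the robot as it stands.
- The arm moves only by the tool play_rows, never from a script. Its argument "rows" is a list of rows, each a list of 7 numbers: the opening in per cent of the stroke, from 0 (shut) to 100 (fully open), then the shift along the tool's x, y, z in m, then the turn, a rotation vector about the tool's x, y, z in degrees. A call has 1 to 8 rows; each row shifts and turns the commanded pose from where the row before left it, along the tool's axes as they then stand; what a row does not reach is not made up. A row lasts 1/8 s, in which the tool goes at most 62.5 mm and 10.7 degrees, less where a joint would pass 70% of its speed; a pose out of reach is approached as far as the arm can. A call with a gripper value outside its range is refused whole. The fingers move at their own pace and stop on an object; "grip_force" is the grip in N (left out, the last holds). Time passes only in rows, so rows that do not move let the fingers close. It gives the time, the measured TCP pose, the force, the opening and the grip force at its end, in the units of the state.
- status.get_state(): the state, without advancing time (a new reading comes with each control period).
- cams.snapshot(name): name is "side" or "top"; returns the picture (384x512x3 uint8, red, green, blue); there is no depth.
- cams.camera_params(name): a dict with "vfov" (degrees; the focal length in pixels is half the picture's height over the tangent of half this angle, whatever the lens; pixels are square), "cx", "cy" (the principal point, pixels), "distortion" ([k1, k2, p1, p2, k3] as OpenCV has them; the pictures are not rectified), "R" (3x3) and "t" (3): a world point X has camera coordinates R X + t. Camera axes: x right, y down, z forward; pixel columns grow to the right and rows downward; lengths in m; the calibration is good to about 2 mm. A picture is of the moment at which its call begins. camera_params takes no time and is no camera call.
- r.finish_job(): hands the job in; it is judged then, once.
Trained networks look in the newest picture that a camera, given by its name, has taken for a name from the list of things; names that differ only in an ending like _2 or _b are one class to them, and where a whole thing is asked for, a point or a joint stands for the part that bears it (a point fixed in the world has none). Each returns a list of dicts, best first, with "score" (0 to 1); they miss things now and then, are a little off and sometimes report something else, mostly with a low value. They report only what shows in the picture. A call takes as long as a camera call. They do not tell look-alikes from the thing itself.
- finder.spot_in(camera, label): "at" ([x, y, z] in m, in the coordinates of the camera as it stood for that picture, good to about 4 mm: the middle of the surface that is visible of it).
- finder.regions_of(camera, label): "mask" (384x512 bool, what is visible of it).
The state is a dict: "clock": time; "q": joint angles; "qd": joint speeds; "joint_torque": joint torques, N m; "tool_pos": TCP position; "eef_rot": TCP orientation; "contact_force": force on the tool from outside, world axes, zero at the start; "moment": the same for the moment, N m; "opening": opening from 0.0 (shut) to 1.0 (fully open); "finger_force": force on a finger pad.
Only numpy, scipy, OpenCV 4.12 (cv2) and the standard library are available. Lean on these libraries where they do the work, as an engineer would, in place of code of your own. Each camera call takes 0.05 s, during which the arm holds its last target. There are 200 camera calls.

## Working session

There is one attempt and no reset: what is moved stays moved. The work goes in short steps, Python scripts to look and compute and a tool call to move; the robot and the scene stay as the last step left them, time stands still between calls to the robot, and variables do not carry over. Pictures are saved under pics/ and viewed, at most 10 in all, crops included, and the job is handed in when it is done.

Besides the shell and the picture viewer there is one more tool, called after ">>>" by a JSON object that holds its "op" and its "data", one argument or row to a line. play_rows: Moves the arm, as the interface text tells. Its arguments: {"type":"object","properties":{"rows":{"type":"array","items":{"type":"array","items":{"type":"number"}}},"grip_force":{"type":"number"}},"required":["rows"]}

```bash
ls; mkdir -p pics; cat > h.py <<'E'
import numpy as np, cv2
from scipy.spatial.transform import Rotation as Ro
from plant import status, cams, r, finder
def cam(n):
    p=cams.camera_params(n); f=192/np.tan(np.radians(p['vfov'])/2)
    K=np.array([[f,0,p['cx']],[0,f,p['cy']],[0,0,1]]); return K,np.array(p['distortion'],float),np.array(p['R']),np.array(p['t'])
def ray(n,uv):
    K,d,R,t=cam(n); x=cv2.undistortPoints(np.array([[uv]],float),K,d)[0,0]
    return -R.T@t, R.T@np.array([x[0],x[1],1])
def atz(n,uv,z):
    c,v=ray(n,uv); return c+v*(z-c[2])/v[2]
def proj(n,X):
    K,d,R,t=cam(n); return cv2.projectPoints(np.array(X,float).reshape(-1,3),cv2.Rodrigues(R)[0],t,K,d)[0].reshape(-1,2)
def spots(n,l):
    K,d,R,t=cam(n); return [(round(o['score'],2),np.round(R.T@(np.array(o['at'])-t),3)) for o in finder.spot_in(n,l)]
def save(n,f,crop=None,s=1):
    im=cams.snapshot(n)[:,:,::-1]
    if crop: a,b,c,e=crop; im=im[b:e,a:c]
    cv2.imwrite('pics/'+f,cv2.resize(im,None,fx=s,fy=s,interpolation=cv2.INTER_CUBIC))
E
python3 - <<'E'
from h import *
a=cams.snapshot('top');b=cams.snapshot('side')
cv2.imwrite('pics/a.png',cv2.resize(np.vstack([a,b])[:,:,::-1],None,fx=.78,fy=.78)); cv2.imwrite('pics/top.png',a[:,:,::-1]);cv2.imwrite('pics/side.png',b[:,:,::-1])
for n in('top','side'):
    K,d,R,t=cam(n);print(n,-R.T@t,R[2],K[0,0])
    for l in('bracket','scale','hook','marker','blind_casting'):
        print(l,[(s,p,proj(n,p).round()) for s,p in spots(n,l)])
print(status.get_state())
E
```

```text
pics
top [0.46325735 0.02124905 1.29906878] [ 0.03627015 -0.01056533 -0.99928617] 411.1691707644863
bracket [(0.9, array([ 0.457, -0.254,  0.011]), array([[338., 204.]])), (0.89, array([ 0.293, -0.182,  0.016]), array([[316., 257.]])), (0.63, array([ 0.472, -0.364,  0.013]), array([[372., 200.]])), (0.57, array([ 0.635, -0.269,  0.014]), array([[343., 148.]]))]
scale [(0.84, array([0.488, 0.194, 0.013]), array([[196., 194.]])), (0.68, array([0.514, 0.166, 0.219]), array([[196., 183.]]))]
hook [(0.48, array([0.511, 0.16 , 0.218]), array([[198., 184.]]))]
marker [(0.4, array([0.472, 0.264, 0.213]), array([[159., 199.]]))]
blind_casting [(0.87, array([ 0.592, -0.139,  0.019]), array([[302., 161.]])), (0.6, array([0.352, 0.017, 0.023]), array([[252., 238.]]))]
side [-0.2885586   0.81280012  0.87132014] [ 0.59118316 -0.60541103 -0.5328977 ] 441.9065219347823
bracket [(0.74, array([ 0.448, -0.252,  0.028]), array([[314., 189.]])), (0.73, array([ 0.279, -0.174,  0.022]), array([[342., 221.]])), (0.72, array([ 0.464, -0.367,  0.025]), array([[330., 175.]])), (0.62, array([ 0.628, -0.264,  0.
[... 387 characters left out ...]
 0.6, 'q': array([ 1.2188142 ,  0.68905696, -0.19464147,  1.56527389,  0.15729601,
        0.90248924, -0.21508203]), 'qd': array([-0.00079228,  0.00140944, -0.00075326, -0.00029486, -0.00026036,
        0.00094495,  0.00094411]), 'joint_torque': array([ 2.29506877e-04, -5.27243793e+01, -1.26651093e+00, -1.53677452e+01,
       -5.19649324e-02, -4.09082195e-04,  2.91926722e-05]), 'tool_pos': array([ 0.23522454, -0.57906606,  0.40477764]), 'eef_rot': array([9.81447737e-01, 1.91729843e-01, 3.68936219e-05, 7.18276141e-05]), 'contact_force': array([-0.68172518,  0.5389603 ,  0.0127324 ]), 'moment': array([ 0.02937754, -0.02644969, -0.01074454]), 'finger_force': 0.0, 'opening': 1.0029262306419606}
```

View pics/a.png

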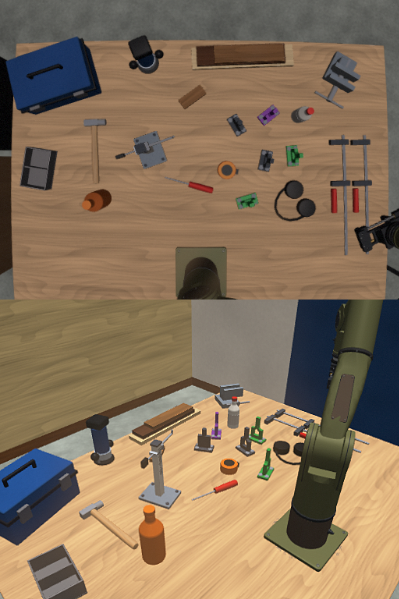

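Dark candidates: the casting at top (302,161) / side (262,186), and the one at top (340,204) / side (314,189). The green and purple ones are look-alikes. I'll confirm with an enlarged crop.

```bash
python3 - <<'E'
from h import *
a=cv2.imread('pics/top.png');b=cv2.imread('pics/side.png')
def c(i,x,y,w,h,W,H): return cv2.resize(i[y:y+h,x:x+w],(W,H),interpolation=cv2.INTER_CUBIC)
o=np.vstack([np.hstack([c(a,280,140,80,60+20,400,300*4//3-100) if 0 else c(a,280,145,80,60,400,300)+0,c(b,245,155,80,60,400,300)]),np.hstack([c(a,140,160,90,67,400,300),c(b,165,165,100,75,400,300)])])
cv2.imwrite('pics/b.png',o)
E
```

```text
(no output)
```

View pics/b.png

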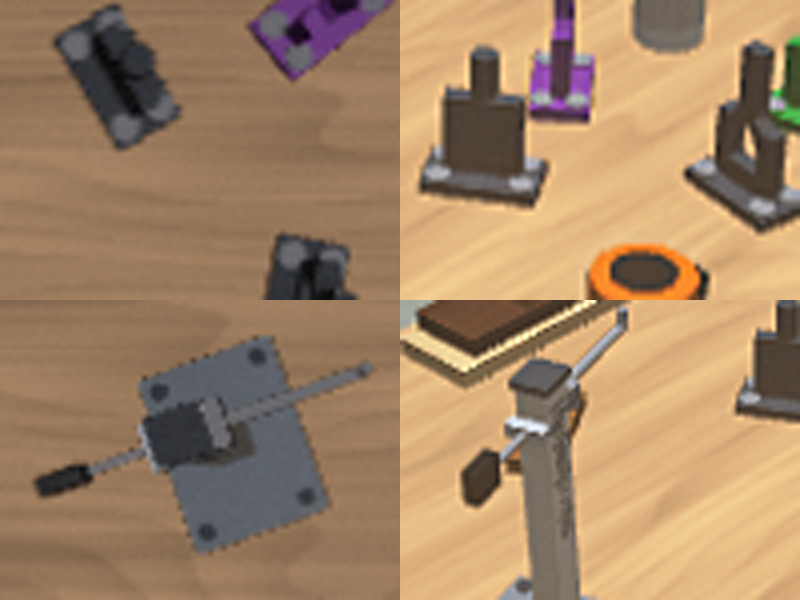

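The bracket is the dark casting at side (316,182) / top (340,204): its window shows. The casting at side (262,186) is solid with a round stem, so that is the blind casting. The scale's hook tip is at top (223,175) and its tab at (154,200). Next I'll fit both poses.

```bash
cat > fit.py <<'E'
from h import *
from scipy.optimize import minimize
def box(x0,x1,y0,y1,z0,z1): return np.array([[x,y,z] for x in(x0,x1) for y in(y0,y1) for z in(z0,z1)])
BR=[box(-.042,.042,-.023,.023,0,.012),box(-.009,.009,-.007,.007,.07,.122),box(-.025,.025,-.007,.007,.012,.076)]
def sil(n,parts,p,S=4):
    m=np.zeros((384*S,512*S),np.uint8); c,s=np.cos(p[2]),np.sin(p[2])
    for b in parts:
        X=b@np.array([[c,s,0],[-s,c,0],[0,0,1]])+[p[0],p[1],0]
        cv2.fillConvexPoly(m,cv2.convexHull(((proj(n,X)+.5)*S).round().astype(np.int32)),1)
    return cv2.resize(m.astype(np.float32),(512,384),interpolation=cv2.INTER_AREA)
def fit(masks,parts,p0s):
    def cost(p): 
        e=0
        for n,m in masks.items():
            q=sil(n,parts,p); e+=1-np.minimum(q,m).sum()/np.maximum(q,m).sum()
        return e
    best=None
    for p0 in p0s:
        o=minimize(cost,p0,method='Nelder-Mead',options=dict(initial_simplex=np.array([p0]+[np.array(p0)+d for d in ([.008,0,0],[0,.008,0],[0,0,.2])]),xatol=1e-4,fatol=1e-4))
        if best is None or o.fun<best.fun: best=o
    return best
E
python3 - <<'E'
from fit import *
cams.snapshot('top');cams.snapshot('side')
def near(n,l,uv):
    for o in finder.regions_of(n,l):
        v,u=np.nonzero(o['mask']); 
        if np.hypot(u.mean()-uv[0],v.mean()-uv[1])<12: return o['mask'].astype(np.float32)
M={'top':near('top','bracket',(340,203)),'side':near('side','bracket',(315,185))}
M={k:v for k,v in M.items() if v is not None}
print(M.keys())
for k in list(M)+[None]:
    mm=M if k is None else {k:M[k]}
    o=fit(mm,BR,[(.455,-.255,a) for a in np.radians([0,40,80,120,150])]);print(k,o.x,np.degrees(o.x[2]),o.fun)
b=atz('top',(192.5,192.2),.014);t=atz('top',(223.2,175.3),.228);m=atz('top',(154,200.5),.228)
print(b,t,m,'axis',t-m,np.linalg.norm((t-m)[:2]))
C=np.array([[b[0],b[1],0]]);d=(t-m)[:2];d/=np.linalg.norm(d)
for tt in (t,m): print(np.linalg.norm((tt-b)[:2]),np.degrees(np.arctan2(*(tt-b)[1::-1])))
for rr,z in((0,.243),(116,.231),(-78,.215),(0,.014)): 
    X=[*(b[:2]+d*rr/1000),z];print(rr,X,proj('top',X).round(1),proj('side',X).round(1))
E
```

```text
dict_keys(['top', 'side'])
top [ 0.45259018 -0.25972188  2.93797196] 168.33339380562242 0.07908713817596436Traceback (most recent call last):
  File "<stdin>", line 12, in <module>
  File "fit.py", line 19, in fit
    o=minimize(cost,p0,method='Nelder-Mead',options=dict(initial_simplex=np.array([p0]+[np.array(p0)+d for d in ([.008,0,0],[0,.008,0],[0,0,.2])]),xatol=1e-4,fatol=1e-4))
    res = _minimize_neldermead(fun, x0, args, callback, bounds=bounds,
                               **options)
    fsim[j] = func(sim[j])
              ~~~~^^^^^^^^
    fx = function(np.copy(x), *(wrapper_args + args))
  File "fit.py", line 15, in cost
    q=sil(n,parts,p); e+=1-np.minimum(q,m).sum()/np.maximum(q,m).sum()
  File "fit.py", line 9, in sil
    cv2.fillConvexPoly(m,cv2.convexHull(((proj(n,X)+.5)*S).round().astype(np.int32)),1)
                                          ~~~~^^^^^
  File "h.py", line 13, in proj
    K,d,R,t=cam(n); return cv2.projectPoints(np.array(X,float).reshape(-1,3),cv2.Rodrigues(R)[0],t,K,d)[0].reshape(-1,2)
            ~~~^^^
  File "h.py", line 5, in cam
    p=cams.camera_params(n); f=192/np.tan(np.radians(p['vfov'])/2)
ValueError: time passes only in moves, steps and waits
```

```bash
sed -i 's/^def cam(n):/import functools\n@functools.lru_cache\ndef cam(n):/' h.py
cat > go.py <<'E'
from fit import *
cam('top');cam('side')
cams.snapshot('top');cams.snapshot('side')
def near(n,l,uv):
    for o in finder.regions_of(n,l):
        v,u=np.nonzero(o['mask']); 
        if np.hypot(u.mean()-uv[0],v.mean()-uv[1])<12: return o['mask'].astype(np.float32)
M={'top':near('top','bracket',(340,203)),'side':near('side','bracket',(315,185))}
print([k for k in M if M[k] is not None])
for k in list(M)+[None]:
    mm=M if k is None else {k:M[k]}
    o=fit(mm,BR,[(.455,-.255,a) for a in np.radians([0,40,80,120,150])]);print(k,o.x,np.degrees(o.x[2]),o.fun)
b=atz('top',(192.5,192.2),.014);t=atz('top',(223.2,175.3),.228);m=atz('top',(154,200.5),.228)
print(b,t,m,'axis',t-m,np.linalg.norm((t-m)[:2]))
d=(t-m)[:2];d/=np.linalg.norm(d)
for tt in (t,m): print(np.linalg.norm((tt-b)[:2]),np.degrees(np.arctan2(*(tt-b)[1::-1])))
for rr,z in((0,.243),(116,.231),(-78,.215),(0,.014)): 
    X=[*(b[:2]+d*rr/1000),z];print(rr,X,proj('top',X).round(1),proj('side',X).round(1))
E
python3 go.py
```

```text
['top', 'side']
top [ 0.45242252 -0.2600601  -0.19509869] -11.17833134056149 0.08410948514938354
side [ 0.45308867 -0.25817968  3.01860821] 172.9535102381176 0.11980557441711426
None [ 0.45287932 -0.25967401 -0.1848285 ] -10.589893258604256 0.210044264793396
[0.4944422  0.20353907 0.014     ] [0.53351682 0.09318927 0.228     ] [0.4673082  0.27431905 0.228     ] axis [ 0.06620862 -0.18112978  0.        ] 0.19285118412412755
0.117063668848653 -70.50105732316779
0.07580277624381673 110.97467233524138
0 [np.float64(0.4944422035583604), np.float64(0.20353906506162336), 0.243] [[180. 190.]] [[200.6 182.3]]
116 [np.float64(0.5342666922848603), np.float64(0.09458948912085674), 0.231] [[222.6 174.9]] [[221.1 165.9]]
-78 [np.float64(0.467663668035369), np.float64(0.27679826267696644), 0.215] [[154.2 200.4]] [[186.1 206.7]]
0 [np.float64(0.4944422035583604), np.float64(0.20353906506162336), 0.014] [[192.5 192.2]] [[205.7 248.3]]
```

```bash
cat > plan.py <<'E'
import sys
from h import *
# plan.py x y z psi n : rows to reach TCP pose
x,y,z,psi=map(float,sys.argv[1:5]);n=int(sys.argv[5])
s=status.get_state();Rm=Ro.from_quat(s['eef_rot']).as_matrix()
p=s['tool_pos'];p0=np.degrees(np.arctan2(Rm[1,0],Rm[0,0]));tilt=np.degrees(np.arccos(-Rm[2,2]))
print(s['clock'],p.round(4),'psi',round(p0,2),'tilt',round(tilt,2),'F',s['contact_force'].round(2),s['opening'])
dp=(psi-p0+180)%360-180;D=(np.array([x,y,z])-p)/n
for i in range(n):
    a=np.radians(p0+dp*i/n);print(np.round([D[0]*np.cos(a)+D[1]*np.sin(a),D[0]*np.sin(a)-D[1]*np.cos(a),-D[2]],4),round(-dp/n,2))
E
python3 plan.py .453 -.2597 .34 79.1 8
```

```text
1.0 [ 0.2352 -0.5791  0.4047] psi 22.1 tilt 0.01 F [ 0.99 -0.92 -0.61] 1.0016502181077978
[ 0.0402 -0.0267  0.0081] -7.12
[ 0.0433 -0.0215  0.0081] -7.12
[ 0.0456 -0.016   0.0081] -7.12
[ 0.0472 -0.0102  0.0081] -7.12
[ 0.0481 -0.0043  0.0081] -7.12
[0.0483 0.0017 0.0081] -7.12
[0.0477 0.0077 0.0081] -7.12
[0.0464 0.0135 0.0081] -7.12
```

>>> {"op": "play_rows", "data": {
  "rows": [
    [70,0.0402,-0.0267,0.008,0,0,-7.12],
    [70,0.0433,-0.0215,0.008,0,0,-7.12],
    [70,0.0456,-0.016,0.008,0,0,-7.12],
    [70,0.0472,-0.0102,0.008,0,0,-7.12],
    [70,0.0481,-0.0043,0.008,0,0,-7.12],
    [70,0.0483,0.0017,0.008,0,0,-7.12],
    [70,0.0477,0.0077,0.008,0,0,-7.12],
    [70,0.0464,0.0135,0.008,0,0,-7.12]
  ]
}}

```text
clock: 2.0
tool_pos: [0.454, -0.2587, 0.3407]
eef_rot: [0.77, 0.638, 0.0, 0.0]
contact_force: [0.1, -0.8, -0.2]
opening: 0.698
finger_force: 0.0
```

```bash
python3 plan.py .453 -.2597 .252 79.1 6; python3 - <<'E'
from h import *
save('side','c.png',(250,90,400,215),5)
E
```

```text
2.0 [ 0.454  -0.2587  0.3407] psi 79.28 tilt 0.05 F [ 0.12 -0.77 -0.22] 0.6977048999433193
[-0.0002 -0.0001  0.0148] 0.03
[-0.0002 -0.0001  0.0148] 0.03
[-0.0002 -0.0001  0.0148] 0.03
[-0.0002 -0.0001  0.0148] 0.03
[-0.0002 -0.0001  0.0148] 0.03
[-0.0002 -0.0001  0.0148] 0.03
```

View pics/c.png

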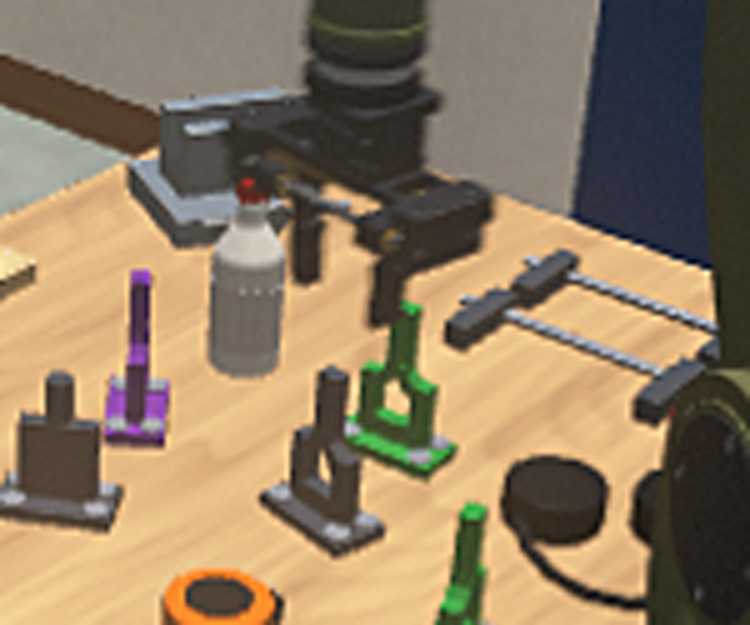

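The crop shows the open fingers straddling the windowed dark bracket: tips at about (305,280) and (385,320), stem top at (333,370). They line up with its flange. Descending to grip.

>>> {"op": "play_rows", "data": {
  "rows": [
    [70,-0.0007,-0.0002,0.015,0,0,0],
    [70,0,0,0.015,0,0,0],
    [70,0,0,0.015,0,0,0],
    [70,0,0,0.015,0,0,0],
    [70,0,0,0.015,0,0,0],
    [70,0,0,0.013,0,0,0],
    [70,0,0,0,0,0,0]
  ]
}}

```text
clock: 2.92
tool_pos: [0.4525, -0.2603, 0.2517]
eef_rot: [0.771, 0.637, -0.0, -0.001]
contact_force: [0.6, 0.2, -0.5]
opening: 0.705
finger_force: 0.0
```

>>> {"op": "play_rows", "data": {
  "rows": [
    [0,0,0,0,0,0,0],
    [0,0,0,0,0,0,0],
    [0,0,0,0,0,0,0],
    [0,0,0,0,0,0,0],
    [0,0,0,0,0,0,0],
    [0,0,0,0,0,0,0]
  ],
  "grip_force": 20
}}

```text
clock: 3.68
tool_pos: [0.4533, -0.2606, 0.2529]
eef_rot: [0.771, 0.637, 0.0, 0.001]
contact_force: [2.4, -0.6, 0.5]
opening: 0.203
finger_force: 20.0
```

```bash
python3 - <<'E'
from h import *
F=[]
for i in range(5): cams.snapshot('top'); s=status.get_state();F.append(s['contact_force'])
print(np.mean(F,0),np.std(F,0),s['tool_pos'],s['opening'],s['clock'])
E
```

```text
[ 2.2032719  -0.56985567  0.05202293] [0.60138302 0.79973736 0.41371304] [ 0.45327571 -0.26057359  0.2528877 ] 0.19939788267808592 3.925
```

>>> {"op": "play_rows", "data": {
  "rows": [
    [0,0,0,-0.01,0,0,0],
    [0,0,0,-0.025,0,0,0],
    [0,0,0,-0.035,0,0,0],
    [0,0,0,-0.035,0,0,0],
    [0,0,0,-0.035,0,0,0],
    [0,0,0,-0.025,0,0,0],
    [0,0,0,-0.013,0,0,0],
    [0,0,0,0,0,0,0]
  ]
}}

```text
clock: 4.92
tool_pos: [0.4522, -0.2605, 0.4307]
eef_rot: [0.771, 0.636, -0.0, -0.0]
contact_force: [0.3, -0.3, -8.1]
opening: 0.199
finger_force: 20.0
```

```bash
python3 - <<'E'
from h import *
F=[]
for i in range(8): cams.snapshot('top'); s=status.get_state();F.append(s['contact_force'])
print(np.mean(F,0),np.std(F,0),s['tool_pos'],s['opening'],s['clock'])
E
python3 plan.py .551 .0486 .4294 110 8
```

```text
[-0.14412191 -0.09969913 -7.1243045 ] [0.31335051 0.52391609 0.31822003] [ 0.4527252  -0.26044176  0.43014382] 0.1992670298370036 5.325
5.325 [ 0.4527 -0.2604  0.4301] psi 79.08 tilt 0.07 F [-0.2  -0.35 -7.15] 0.1992670298370036
[0.0403 0.0047 0.0001] -3.87
[0.0398 0.0074 0.0001] -3.87
[0.0393 0.0101 0.0001] -3.87
[0.0385 0.0127 0.0001] -3.87
[0.0375 0.0153 0.0001] -3.87
[0.0364 0.0178 0.0001] -3.87
[0.0351 0.0202 0.0001] -3.87
[0.0337 0.0225 0.0001] -3.87
```

>>> {"op": "play_rows", "data": {
  "rows": [
    [0,0.0403,0.0047,0,0,0,-3.87],
    [0,0.0398,0.0074,0,0,0,-3.87],
    [0,0.0393,0.0101,0,0,0,-3.87],
    [0,0.0385,0.0127,0,0,0,-3.87],
    [0,0.0375,0.0153,0,0,0,-3.87],
    [0,0.0364,0.0178,0,0,0,-3.87],
    [0,0.0351,0.0202,0,0,0,-3.87],
    [0,0.0337,0.0225,0,0,0,-3.87]
  ]
}}

```text
clock: 6.32
tool_pos: [0.5512, 0.0496, 0.4304]
eef_rot: [0.573, 0.82, -0.0, -0.0]
contact_force: [1.1, 0.1, -6.5]
opening: 0.2
finger_force: 20.0
```

>>> {"op": "play_rows", "data": {
  "rows": [
    [0,0,0,0,0,0,0],
    [0,0,0,0,0,0,0]
  ]
}}

```text
clock: 6.58
tool_pos: [0.5507, 0.0481, 0.4302]
eef_rot: [0.573, 0.819, -0.001, -0.0]
contact_force: [0.0, -0.9, -8.2]
opening: 0.203
finger_force: 20.0
```

```bash
python3 - <<'E'
from h import *
a=cams.snapshot('top')[:,:,::-1];b=cams.snapshot('side')[:,:,::-1]
s=status.get_state();print(s['tool_pos'],s['contact_force'],s['clock'])
for r_ in (90,116):
    X=[.4944+.343*r_/1e3,.2035-.939*r_/1e3,.219 if r_==90 else .231];print(X,proj('top',X),proj('side',X))
p=s['tool_pos']-[0,0,.2529];print('apex',proj('side',p+[0,0,.064]),'sill',proj('side',p+[0,0,.029]))
c=lambda i,x,y:cv2.resize(i[y:y+90,x:x+60],(400,600),interpolation=cv2.INTER_CUBIC)
cv2.imwrite('pics/d.png',np.hstack([cv2.resize(a[150:240,180:240],(400,600)),cv2.resize(b[120:210,195:255],(400,600),interpolation=cv2.INTER_CUBIC)]))
E
```

```text
[0.55070606 0.04706963 0.43029708] [-0.19983654 -0.48318574 -6.06545644] 6.675
[0.52527, 0.11899, 0.219] [[213.6162736  178.63809126]] [[217.03935645 173.81950158]]
[0.534188, 0.094576, 0.231] [[222.59166264 174.96615143]] [[221.13011982 165.89870461]]
apex [[229.16865492 154.95028034]] sill [[229.50355233 165.2482436 ]]
```

View pics/d.png

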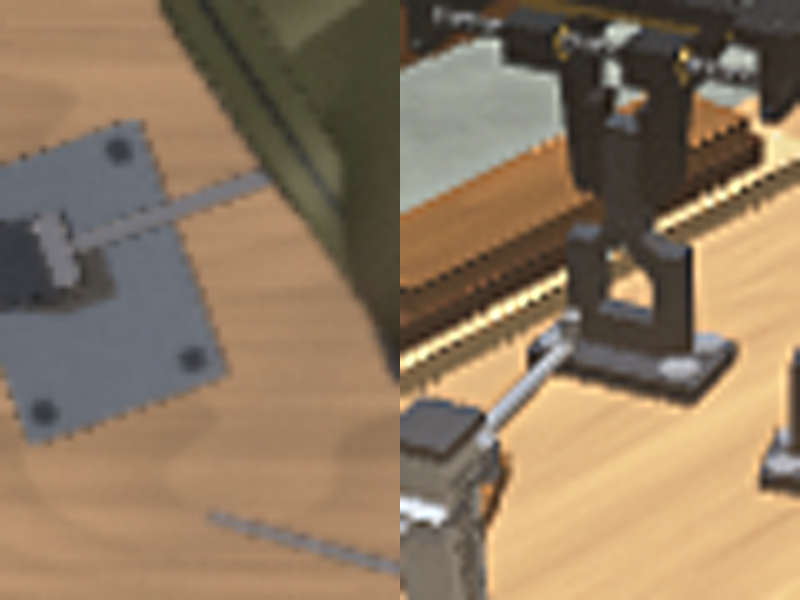

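The right panel shows the bracket held upright just beyond the hook's tip (crop (572,315)). Its window (crop (628,280)) matches the predicted apex and sill. Next I'll check the lateral alignment with the bar line.

```bash
python3 - <<'E'
from h import *
A=atz('top',(219.7,177.0),.217);B=atz('top',(192.7,186.4),.217);d=(A-B)[:2];d/=np.linalg.norm(d)
s=status.get_state();p=s['tool_pos'][:2]
print(A,B,np.degrees(np.arctan2(d[1],d[0])),'lat',np.cross(d,p-A[:2]))
d0=np.array([.343,-.939]);c=np.array([.4944,.2035]);print('lat0',np.cross(d0,p-c),'A lat',np.cross(d0,A[:2]-c),np.cross(d0,B[:2]-c),'out',d0@(p-c))
# side view: pass bar line plane? tip lateral
for uv in ((220.9,167.0),(208,183.5)):
    X=atz('side',uv,.229 if uv[0]>215 else .216);print(X,np.cross(d0,X[:2]-c),d0@(X[:2]-c))
E
python3 plan.py .5253 .1189 .4294 110 8
```

```text
[0.5297344  0.10313957 0.217     ] [0.50481292 0.17431707 0.217     ] -70.70324566501914 lat 0.0012645383691904585
lat0 -0.0007842294356860957 A lat -0.0012446263787688552 -0.00023201309842949686 out 0.16620109226478388
[0.53264465 0.09697751 0.229     ] -0.0006254904478917717 0.11314253485818254
[0.50896599 0.16714372 0.216     ] 0.0012072651760567984 0.039134682683895576
6.675 [0.5507 0.0471 0.4303] psi 109.91 tilt 0.12 F [-0.2  -0.48 -6.07] 0.20224810508836177
[0.0095 0.0001 0.0001] -0.01
[0.0095 0.0001 0.0001] -0.01
[0.0095 0.0001 0.0001] -0.01
[0.0095 0.0001 0.0001] -0.01
[0.0095 0.0001 0.0001] -0.01
[0.0095 0.0001 0.0001] -0.01
[0.0095 0.0001 0.0001] -0.01
[0.0095 0.0001 0.0001] -0.01<stdin>:4: DeprecationWarning: Arrays of 2-dimensional vectors are deprecated. Use arrays of 3-dimensional vectors instead. (deprecated in NumPy 2.0)
<stdin>:5: DeprecationWarning: Arrays of 2-dimensional vectors are deprecated. Use arrays of 3-dimensional vectors instead. (deprecated in NumPy 2.0)
<stdin>:8: DeprecationWarning: Arrays of 2-dimensional vectors are deprecated. Use arrays of 3-dimensional vectors instead. (deprecated in NumPy 2.0)
```

Lateral error is about 1 mm, so I'm sliding the window over the tip.

>>> {"op": "play_rows", "data": {
  "rows": [
    [0,0.0095,0,0,0,0,0],
    [0,0.0095,0,0,0,0,0],
    [0,0.0095,0,0,0,0,0],
    [0,0.0095,0,0,0,0,0],
    [0,0.0095,0,0,0,0,0],
    [0,0.0095,0,0,0,0,0],
    [0,0.0095,0,0,0,0,0],
    [0,0.0095,0,0,0,0,0]
  ]
}}

```text
clock: 7.68
tool_pos: [0.5246, 0.1205, 0.4307]
eef_rot: [0.573, 0.819, -0.0, 0.0]
contact_force: [-0.7, 0.8, -7.1]
opening: 0.202
finger_force: 20.0
```

```bash
python3 - <<'E'
from h import *
F=[]
for i in range(4): save('side','e.png',(180,120,270,220),6); s=status.get_state();F.append(s['contact_force'])
print(np.mean(F,0),s['tool_pos'],s['clock'])
E
```

```text
[-0.24794036  0.72100872 -6.98500974] [0.52487426 0.11989678 0.43071616] 7.875
```

View pics/e.png

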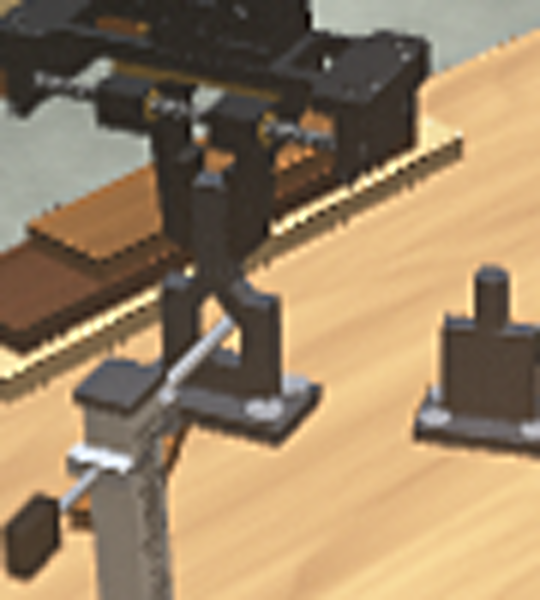

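The bar's tip (crop (232,318)) is inside the window. Lowering now, slow at contact.

>>> {"op": "play_rows", "data": {
  "rows": [
    [0,0,0,0.006,0,0,0],
    [0,0,0,0.006,0,0,0],
    [0,0,0,0.003,0,0,0],
    [0,0,0,0.002,0,0,0],
    [0,0,0,0.002,0,0,0],
    [0,0,0,0.002,0,0,0],
    [0,0,0,0.003,0,0,0],
    [0,0,0,0.003,0,0,0]
  ]
}}

```text
clock: 8.88
tool_pos: [0.525, 0.12, 0.4037]
eef_rot: [0.573, 0.819, 0.0, 0.0]
contact_force: [1.2, -0.0, -6.2]
opening: 0.202
finger_force: 20.0
```

>>> {"op": "play_rows", "data": {
  "rows": [
    [0,0,0,0.004,0,0,0],
    [0,0,0,0.004,0,0,0],
    [0,0,0,0.004,0,0,0],
    [0,0,0,0.004,0,0,0],
    [0,0,0,0.004,0,0,0],
    [0,0,0,0.004,0,0,0],
    [0,0,0,0.004,0,0,0],
    [0,0,0,0.003,0,0,0]
  ]
}}

```text
clock: 9.88
tool_pos: [0.525, 0.12, 0.3726]
eef_rot: [0.573, 0.819, 0.0, 0.0]
contact_force: [1.8, 0.1, -3.7]
opening: 0.205
finger_force: 20.0
```

```bash
cat > f.py <<'E'
from h import *
import sys
F=[]
for i in range(int(sys.argv[1])): im=cams.snapshot('side'); s=status.get_state();F.append(s['contact_force'])
print(np.mean(F,0),np.std(F,0)/len(F)**.5,s['tool_pos'],s['clock'])
if len(sys.argv)>2: cv2.imwrite('pics/'+sys.argv[2],cv2.resize(im[120:220,180:270,::-1],None,fx=6,fy=6,interpolation=cv2.INTER_CUBIC))
E
python3 f.py 6
```

```text
[ 1.21635289  0.53218757 -3.70594269] [0.16081208 0.1252226  0.10412451] [0.52493269 0.11997376 0.37290015] 10.175
```

>>> {"op": "play_rows", "data": {
  "rows": [
    [0,0,0,0.004,0,0,0],
    [0,0,0,0.004,0,0,0],
    [0,0,0,0.004,0,0,0],
    [0,0,0,0.004,0,0,0],
    [0,0,0,0.004,0,0,0],
    [0,0,0,0.004,0,0,0],
    [0,0,0,0.004,0,0,0],
    [0,0,0,0.004,0,0,0]
  ]
}}

```text
clock: 11.18
tool_pos: [0.525, 0.12, 0.3406]
eef_rot: [0.573, 0.819, 0.0, 0.0]
contact_force: [1.4, 0.9, -1.0]
opening: 0.203
finger_force: 20.0
```

```bash
python3 f.py 8
```

```text
[ 3.08958663  0.94750911 -0.99398883] [0.10065521 0.16153788 0.19023246] [0.52500797 0.11999013 0.3409336 ] 11.575
```

Lateral force of about 3 N along scale +x: the bar sits to one side of the V. Nudging the bracket to centre it.

>>> {"op": "play_rows", "data": {
  "rows": [
    [0,0,0.0005,0.002,0,0,0],
    [0,0,0.0005,0.002,0,0,0],
    [0,0,0,0.001,0,0,0],
    [0,0,0,0,0,0,0]
  ]
}}

```text
clock: 12.08
tool_pos: [0.5255, 0.1202, 0.3355]
eef_rot: [0.573, 0.819, -0.0, -0.0]
contact_force: [0.5, 1.4, -1.3]
opening: 0.2
finger_force: 20.0
```

```bash
python3 f.py 12 g.png
```

```text
[ 1.58259905  1.21880596 -0.70809629] [0.12054654 0.1484083  0.17267421] [0.52578899 0.12025027 0.33571948] 12.675
```

View pics/g.png

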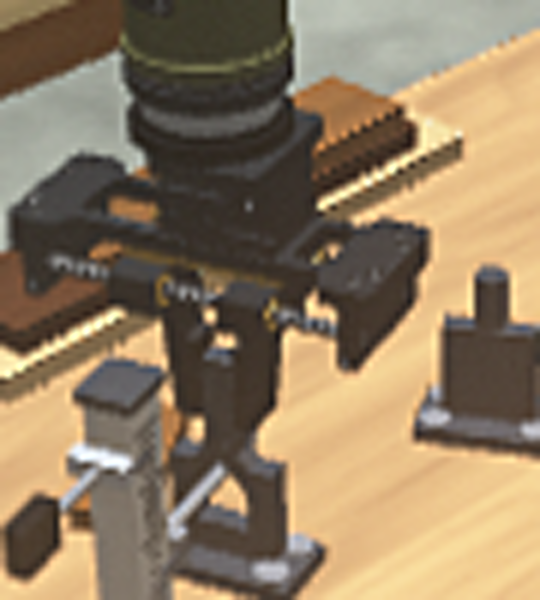

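>>> {"op": "play_rows", "data": {
  "rows": [
    [0,0,0.0005,0.002,0,0,0],
    [0,0,0.0003,0.002,0,0,0],
    [0,0,0,0.001,0,0,0],
    [0,0,0,0,0,0,0]
  ]
}}

```text
clock: 13.18
tool_pos: [0.5266, 0.1205, 0.3306]
eef_rot: [0.573, 0.819, 0.0, 0.0]
contact_force: [1.6, 0.4, -0.4]
opening: 0.2
finger_force: 20.0
```

```bash
python3 f.py 24
```

```text
[ 2.26033725  0.60185315 -0.44812952] [0.11211299 0.08332737 0.10889992] [0.5265819  0.12053069 0.33074882] 14.375
```

>>> {"op": "play_rows", "data": {
  "rows": [
    [0,0,0,0.0015,0,0,0],
    [0,0,0,0.0015,0,0,0],
    [0,0,0,0,0,0,0]
  ]
}}

```text
clock: 14.75
tool_pos: [0.5266, 0.1205, 0.3276]
eef_rot: [0.573, 0.819, -0.0, 0.0]
contact_force: [2.5, 0.6, -0.1]
opening: 0.202
finger_force: 20.0
```

```bash
python3 f.py 30
```

```text
[ 2.68725321  0.77845507 -0.14496838] [0.0863981  0.07819748 0.08643107] [0.52655725 0.12051654 0.32772006] 16.25
```

>>> {"op": "play_rows", "data": {
  "rows": [
    [0,0,0.0008,0,0,0,0],
    [0,0,0.0008,0,0,0,0],
    [0,0,0,0,0,0,0]
  ]
}}

```text
clock: 16.62
tool_pos: [0.5274, 0.1208, 0.3274]
eef_rot: [0.573, 0.819, -0.001, -0.001]
contact_force: [0.4, -0.5, 0.4]
opening: 0.202
finger_force: 20.0
```

```bash
python3 f.py 20
```

```text
[-2.33202684 -0.61877032 -0.17696574] [0.2713813  0.10188937 0.12564678] [0.52761244 0.1208766  0.32750698] 17.625
```

>>> {"op": "play_rows", "data": {
  "rows": [
    [0,0,-0.0007,0.001,0,0,0],
    [0,0,0,0.001,0,0,0],
    [0,0,0,0,0,0,0]
  ]
}}

```text
clock: 18.0
tool_pos: [0.5274, 0.1208, 0.3256]
eef_rot: [0.573, 0.819, -0.0, 0.0]
contact_force: [-2.9, -1.2, 0.1]
opening: 0.2
finger_force: 20.0
```

```bash
python3 f.py 30
```

```text
[-4.00806133 -1.33503357 -0.10839434] [0.08675506 0.08850377 0.09510526] [0.5273551  0.12081377 0.32568939] 19.5
```

>>> {"op": "play_rows", "data": {
  "rows": [
    [0,0,-0.0006,0,0,0,0],
    [0,0,0,0,0,0,0]
  ]
}}

```text
clock: 19.75
tool_pos: [0.5271, 0.1207, 0.3258]
eef_rot: [0.573, 0.819, 0.0, 0.0]
contact_force: [-3.0, -1.4, 1.0]
opening: 0.206
finger_force: 20.0
```

```bash
python3 f.py 16
```

```text
[-2.06368549 -1.01536182 -0.13441296] [0.16992893 0.1102505  0.11757776] [0.52702138 0.12070114 0.32581741] 20.55
```

>>> {"op": "play_rows", "data": {
  "rows": [
    [0,0,-0.0006,0.0008,0,0,0],
    [0,0,0,0,0,0,0]
  ]
}}

```text
clock: 20.8
tool_pos: [0.5268, 0.1206, 0.3251]
eef_rot: [0.573, 0.819, 0.001, 0.0]
contact_force: [-0.1, -0.6, -0.7]
opening: 0.205
finger_force: 20.0
```

```bash
python3 f.py 24
```

```text
[ 2.64454175  0.05922464 -0.104491  ] [0.26010239 0.13301957 0.11067868] [0.52658894 0.12055426 0.32507163] 22.0
```

>>> {"op": "play_rows", "data": {
  "rows": [
    [0,0,0.0003,0,0,0,0],
    [0,0,0,0,0,0,0]
  ],
  "grip_force": 4
}}

```text
clock: 22.25
tool_pos: [0.5262, 0.1207, 0.3248]
eef_rot: [0.573, 0.819, -0.0, -0.0]
contact_force: [2.1, 1.2, 0.1]
opening: 0.205
finger_force: 4.0
```

```bash
python3 f.py 12
```

```text
Traceback (most recent call last):
  File "f.py", line 4, in <module>
    for i in range(int(sys.argv[1])): im=cams.snapshot('side'); s=status.get_state();F.append(s['contact_force'])
                                         ~~~~~~~~~~~~~^^^^^^^^
ValueError: 200 camera calls are used up
```

>>> {"op": "play_rows", "data": {
  "rows": [
    [24,0,0,0,0,0,0],
    [28,0,0,0,0,0,0],
    [34,0,0,0,0,0,0],
    [42,0,0,0,0,0,0],
    [50,0,0,0,0,0,0],
    [50,0,0,0,0,0,0]
  ]
}}

```text
clock: 23.2
tool_pos: [0.5265, 0.1205, 0.3249]
eef_rot: [0.573, 0.819, -0.0, 0.0]
contact_force: [-0.4, 0.5, -0.4]
opening: 0.498
finger_force: 0.0
```

```bash
python3 - <<'E'
from h import *
s=status.get_state();print(s['contact_force'],s['tool_pos'],s['opening'],s['clock'])
E
```

```text
[-0.40648316  0.54046221 -0.41459492] [0.52652332 0.12051252 0.32490179] 0.49753794715992933 23.2
```

>>> {"op": "play_rows", "data": {
  "rows": [
    [50,0,0,-0.005,0,0,0],
    [50,0,0,-0.012,0,0,0],
    [50,0,0,-0.02,0,0,0],
    [50,0,0,-0.025,0,0,0],
    [50,0,0,-0.025,0,0,0],
    [50,0,0,-0.025,0,0,0],
    [50,0,0,-0.025,0,0,0],
    [50,0,0,-0.013,0,0,0]
  ]
}}

```text
clock: 24.2
tool_pos: [0.5265, 0.1208, 0.4769]
eef_rot: [0.573, 0.819, 0.001, 0.001]
contact_force: [0.4, 0.1, -0.2]
opening: 0.501
finger_force: 0.0
```

```bash
python3 - <<'E'
from h import *
e=cv2.resize(cv2.imread('pics/e.png'),(90,100),interpolation=cv2.INTER_AREA).astype(int);g=cv2.resize(cv2.imread('pics/g.png'),(90,100),interpolation=cv2.INTER_AREA).astype(int)
for nm,im,v0,v1 in(('e',e,50,70),('g',g,74,92)):
    print(nm)
    for u in range(29,38):
        col=im[v0:v1,u]; w=(col[:,0]*2-col[:,2]).clip(0)  # bluish grey vs brown
        w=np.where(col.min(1)>95,col.min(1)-95,0); print(u+180,round((w*np.arange(v0,v1)).sum()/max(w.sum(),1)+120,2),col.min(1).tolist())
c=np.array([.4944,.2035]);d=np.array([.343,-.939])
for z in(.215,.215-.070,.215-.0742,.215-.078): print(z,[proj('side',[*(c+d*o/1e3),z])[0].round(2).tolist() for o in(40,60,80)])
E
python3 plan.py .4677 .2768 .45 110 4
```

```text
e
209 182.15 [53, 52, 52, 52, 50, 51, 50, 49, 43, 41, 112, 194, 189, 144, 106, 126, 99, 75, 70, 71]
210 180.77 [51, 53, 51, 52, 52, 51, 50, 42, 41, 113, 195, 187, 140, 81, 79, 99, 98, 88, 49, 53]
211 179.9 [51, 49, 50, 51, 52, 51, 42, 42, 113, 196, 189, 142, 78, 50, 73, 99, 102, 95, 49, 48]
212 178.98 [46, 48, 48, 48, 48, 43, 41, 114, 196, 189, 142, 78, 47, 48, 74, 101, 101, 96, 61, 50]
213 178.15 [60, 89, 90, 89, 84, 75, 115, 193, 188, 139, 77, 46, 47, 49, 67, 100, 102, 100, 78, 49]
214 175.0 [122, 140, 139, 134, 125, 140, 190, 181, 137, 77, 54, 48, 51, 49, 62, 93, 102, 102, 91, 45]
215 174.19 [143, 143, 137, 126, 142, 190, 174, 135, 86, 78, 59, 50, 50, 51, 55, 79, 102, 101, 95, 48]
216 174.42 [86, 125, 131, 145, 186, 167, 132, 96, 91, 93, 80, 50, 50, 53, 54, 75, 102, 102, 97, 62]
217 174.84 [45, 64, 133, 194, 169, 132, 108, 131, 107, 93, 87, 49, 50, 52, 51, 69, 102, 102, 99, 78]
g
209 206.81 [86, 81, 52, 51, 53, 57, 58, 53, 45, 50, 118, 183, 189, 179, 194, 171, 92, 81]
210 205.77 [101, 93, 53, 51, 55, 52, 47, 43, 45, 111, 181, 187, 136, 130, 179, 125, 81, 74]
211 203.34 [100, 95, 5
[... 377 characters left out ...]
13, 106, 122, 110, 102, 97, 60, 53, 54, 53, 74]
216 199.86 [53, 51, 62, 123, 187, 165, 107, 104, 136, 134, 110, 99, 96, 63, 53, 54, 53, 67]
217 201.57 [62, 52, 49, 78, 116, 108, 118, 135, 139, 134, 120, 99, 99, 81, 52, 54, 54, 67]
0.215 [[208.55, 183.75], [212.04, 180.2], [215.43, 176.73]]
0.145 [[209.89, 204.54], [213.25, 200.84], [216.53, 197.23]]
0.14079999999999998 [[209.97, 205.75], [213.32, 202.04], [216.59, 198.42]]
0.137 [[210.04, 206.84], [213.38, 203.12], [216.65, 199.5]]
24.2 [0.5265 0.1208 0.4769] psi 110.03 tilt 0.15 F [ 0.42  0.13 -0.16] 0.5009322522298033
[ 0.0417 -0.0005  0.0067] 0.01
[ 0.0417 -0.0005  0.0067] 0.01
[ 0.0417 -0.0005  0.0067] 0.01
[ 0.0417 -0.0005  0.0067] 0.01
```

```bash
python3 - <<'E'
from fit import *
from scipy.optimize import least_squares
T={'top':(cv2.imread('pics/top.png'),(145,190,163,210)),'side':(cv2.imread('pics/side.png'),(178,196,196,222))}
obs=[]
for n,(im,(a,b,c,e)) in T.items():
    g=im[b:e,a:c].max(2).astype(float);bg=np.median(g);w=np.clip((bg-20-g)/(bg-60),0,1)
    w[w<.3]=0;V,U=np.mgrid[b:e,a:c];obs+=[(w*U).sum()/w.sum(),(w*V).sum()/w.sum()];print(n,obs[-2:],w.sum())
    print((w*9).astype(int))
def mod(p):
    o=[]
    for n in T:
        m=sil(n,[box(-.006,.006,-.015,.015,p[2]-.013,p[2]+.013)],[p[0],p[1],np.radians(20)],8);V,U=np.mgrid[:384,:512];o+=[(m*U).sum()/m.sum(),(m*V).sum()/m.sum()]
    return np.array(o)
s=least_squares(lambda p:mod(p)-obs,[.467,.276,.212],diff_step=.01);print(s.x,s.fun)
q=s.x[:2]-[.4944,.2035];print(np.linalg.norm(q),np.degrees(np.arctan2(q[1],q[0])))
E
```

```text
top [np.float64(153.96571205922464), np.float64(199.8094681472823)] 55.79347826086956
[[0 0 0 0 0 0 0 0 0 0 0 0 0 0 0 0 0 0]
 [0 0 0 0 0 0 0 0 0 0 0 0 0 0 0 0 0 0]
 [0 0 0 0 0 0 0 0 0 0 0 0 0 0 0 0 0 0]
 [0 0 0 0 0 0 0 0 0 0 0 0 0 0 0 0 0 0]
 [0 0 0 0 0 0 0 0 0 0 0 0 0 0 0 0 0 0]
 [0 0 0 0 0 0 0 0 0 0 0 0 0 0 0 0 0 0]
 [0 0 0 0 0 0 0 0 0 0 0 0 0 0 0 0 0 0]
 [0 0 0 0 0 0 0 0 0 3 8 9 9 9 8 0 0 0]
 [0 0 0 0 0 0 0 7 8 9 8 9 8 9 8 3 0 0]
 [0 0 0 0 5 7 9 8 8 8 8 8 8 9 9 8 0 0]
 [0 0 0 7 9 8 8 8 8 8 8 8 8 8 8 5 0 0]
 [0 0 0 6 8 8 8 8 9 8 8 9 6 3 3 0 0 0]
 [0 0 0 4 8 9 9 9 9 6 3 2 0 0 0 0 0 0]
 [0 0 0 0 6 6 5 4 2 0 0 0 0 0 0 0 0 0]
 [0 0 0 0 0 0 0 0 0 0 0 0 0 0 0 0 0 0]
 [0 0 0 0 0 0 0 0 0 0 0 0 0 0 0 0 0 0]
 [0 0 0 0 0 0 0 0 0 0 0 0 0 0 0 0 0 0]
 [0 0 0 0 0 0 0 0 0 0 0 0 0 0 0 0 0 0]
 [0 0 0 0 0 0 0 0 0 0 0 0 0 0 0 0 0 0]
 [0 0 0 0 0 0 0 0 0 0 0 0 0 0 0 0 0 0]]
side [np.float64(186.6415106520336), np.float64(207.62976113621696)] 101.24183006535947
[[0 0 0 0 0 0 0 0 0 0 0 0 0 4 3 0 0 0]
 [0 0 0 0 0 0 0 0 0 0 0 0 0 4 6 6 6 4]
 [0 0 0 0 0 0 0 0 0 0 0 0 0 3 5 5 3 0]
 [0 0 0 0 0 0 0 0 0 0 0 0 0 
[... 293 characters left out ...]
 7 6 6 6 7 7 7 8 0 0 5 5 6 5]
 [0 0 4 7 7 6 6 7 7 7 7 8 0 0 0 0 0 3]
 [0 0 4 7 7 6 7 7 7 7 7 8 0 0 0 0 0 0]
 [0 0 3 7 7 7 7 7 6 7 7 8 0 0 0 0 0 0]
 [0 0 0 7 7 7 7 7 7 7 8 5 0 0 0 0 0 0]
 [0 0 0 6 7 7 7 7 7 7 5 0 0 0 0 0 0 0]
 [0 0 0 6 7 7 7 7 7 6 0 0 0 0 0 0 0 0]
 [0 0 0 6 7 7 7 7 6 0 0 0 0 0 0 0 0 0]
 [0 0 0 4 7 7 8 6 0 0 0 0 0 0 0 0 0 0]
 [0 0 0 0 0 3 4 0 0 0 0 0 0 0 0 0 0 0]
 [0 0 0 0 0 0 0 0 0 0 0 0 0 0 0 0 0 0]
 [0 0 0 0 0 0 0 0 0 0 0 0 0 0 0 0 0 0]
 [0 0 0 0 0 0 0 0 0 0 0 0 0 0 0 0 0 0]
 [0 0 0 0 0 0 0 0 0 0 0 0 0 0 0 0 0 0]
 [0 0 0 0 0 0 0 0 0 0 0 0 0 0 0 0 0 0]]
[0.4682344  0.27686441 0.21222214] [ 0.43619766  0.41904748 -0.60044237 -0.07156008]
0.07789079407055381 109.62889985907447
```

The tab sits about 78 mm out and may start slightly below zero. So I'll push it down from above with shut fingers to an absolute height: fingertip at tab top = pointer height + 13 mm. The pointer is at 215 − 85.3 ≈ 129.7 mm, which puts the final TCP z at ≈ 0.3087.

>>> {"op": "play_rows", "data": {
  "rows": [
    [0,0.015,0,0,0,0,0],
    [0,0.03,0,0,0,0,0],
    [0,0.035,0,0,0,0,0],
    [0,0.035,0,0,0,0,0],
    [0,0.032,-0.001,0,0,0,0],
    [0,0.02,-0.001,0.02,0,0,0],
    [0,0,0,0.03,0,0,0],
    [0,0,0,0.01,0,0,0]
  ]
}}

```text
clock: 25.2
tool_pos: [0.4662, 0.2771, 0.4126]
eef_rot: [0.573, 0.82, -0.002, -0.001]
contact_force: [-0.6, 0.5, 1.0]
opening: 0.005
finger_force: 0.0
```

```bash
python3 plan.py .468 .277 .4 110 2; python3 - <<'E'
from fit import *
from scipy.optimize import least_squares
T=['top','side']
im=cv2.imread('pics/side.png');a,b,c,e=178,201,191,219
g=im[b:e,a:c].max(2).astype(float);w=np.clip((170-g)/110,0,1);w[w<.3]=0;V,U=np.mgrid[b:e,a:c]
obs=[153.97,199.81,(w*U).sum()/w.sum(),(w*V).sum()/w.sum()];print(obs,w.sum())
def mod(p):
    o=[]
    for n in T:
        m=sil(n,[box(-.006,.006,-.015,.015,p[2]-.013,p[2]+.013)],[p[0],p[1],np.radians(20)],8);V,U=np.mgrid[:384,:512];o+=[(m*U).sum()/m.sum(),(m*V).sum()/m.sum()]
    return np.array(o)
s=least_squares(lambda p:mod(p)-obs,[.467,.276,.212],diff_step=.01);print(s.x,s.fun)
E
```

```text
25.2 [0.4662 0.2771 0.4126] psi 110.14 tilt 0.28 F [-0.64  0.47  0.97] 0.005249309344433266
[-0.0004  0.0009  0.0063] 0.07
[-0.0004  0.0009  0.0063] 0.07
[153.97, 199.81, np.float64(184.95288490892437), np.float64(209.0043756996031)] 89.33636363636364
[0.46953872 0.27926769 0.2084589 ] [-0.11391627 -0.02805495  0.13880089 -0.04263125]
```

>>> {"op": "play_rows", "data": {
  "rows": [
    [0,-0.001,0.0025,0.006,0,0,0],
    [0,0,0,0.006,0,0,0],
    [0,0,0,0.004,0,0,0],
    [0,0,0,0.004,0,0,0],
    [0,0,0,0.004,0,0,0],
    [0,0,0,0.004,0,0,0],
    [0,0,0,0.004,0,0,0],
    [0,0,0,0.004,0,0,0]
  ]
}}

```text
clock: 26.2
tool_pos: [0.4702, 0.2767, 0.3788]
eef_rot: [0.573, 0.819, 0.0, 0.0]
contact_force: [-0.4, 0.2, 2.4]
opening: 0.006
finger_force: 1.1
```

>>> {"op": "play_rows", "data": {
  "rows": [
    [0,0,0,0.007,0,0,0],
    [0,0,0,0.007,0,0,0],
    [0,0,0,0.007,0,0,0],
    [0,0,0,0.007,0,0,0],
    [0,0,0,0.007,0,0,0],
    [0,0,0,0.007,0,0,0]
  ]
}}

```text
clock: 26.95
tool_pos: [0.4702, 0.2767, 0.3364]
eef_rot: [0.573, 0.819, 0.0, 0.0]
contact_force: [0.7, -0.4, 2.5]
opening: 0.003
finger_force: 1.2
```

```bash
python3 plan.py .4688 .278 .309 110 2
```

```text
26.95 [0.4702 0.2767 0.3364] psi 110.02 tilt 0.01 F [ 0.7  -0.37  2.46] 0.0028277835512679696
[ 0.0009 -0.0004  0.0137] 0.01
[ 0.0009 -0.0004  0.0137] 0.01
```

>>> {"op": "play_rows", "data": {
  "rows": [
    [0,0,0,0.007,0,0,0],
    [0,0,0,0.007,0,0,0],
    [0,0,0,0.007,0,0,0],
    [0,0,0,0.004,0,0,0],
    [0,0,0,0.001,0,0,0],
    [0,0,0,0,0,0,0],
    [0,0,0,0,0,0,0],
    [0,0,0,0,0,0,0]
  ]
}}

```text
clock: 27.95
tool_pos: [0.47, 0.2766, 0.3108]
eef_rot: [0.573, 0.819, -0.0, -0.0]
contact_force: [0.1, -0.4, -0.2]
opening: 0.008
finger_force: 0.0
```

>>> {"op": "play_rows", "data": {
  "rows": [
    [0,0,0,0,0,0,0]
  ]
}}

```text
clock: 28.08
tool_pos: [0.4701, 0.2766, 0.3109]
eef_rot: [0.573, 0.819, -0.0, -0.0]
contact_force: [-0.6, -0.3, -0.9]
opening: 0.005
finger_force: 0.0
```

>>> {"op": "play_rows", "data": {
  "rows": [
    [0,0,0,0,0,0,0]
  ]
}}

```text
clock: 28.2
tool_pos: [0.4701, 0.2766, 0.3109]
eef_rot: [0.573, 0.819, -0.0, 0.0]
contact_force: [-0.0, 0.2, 0.2]
opening: 0.004
finger_force: 0.0
```

The force dropped to zero, so the tool seems to have settled just above the tab. Re-approaching in fine steps to find contact.

>>> {"op": "play_rows", "data": {
  "rows": [
    [0,0,0,0.0005,0,0,0],
    [0,0,0,0,0,0,0]
  ]
}}

```text
clock: 28.45
tool_pos: [0.4702, 0.2767, 0.3105]
eef_rot: [0.573, 0.819, 0.0, 0.0]
contact_force: [-0.6, -0.8, 1.1]
opening: 0.007
finger_force: 0.7
```

>>> {"op": "play_rows", "data": {
  "rows": [
    [0,0,0,0.0005,0,0,0],
    [0,0,0,0,0,0,0]
  ]
}}

```text
clock: 28.7
tool_pos: [0.4702, 0.2767, 0.31]
eef_rot: [0.573, 0.819, 0.0, 0.0]
contact_force: [-0.8, 0.7, 2.1]
opening: 0.005
finger_force: 1.1
```

>>> {"op": "play_rows", "data": {
  "rows": [
    [0,0,0,0.0005,0,0,0],
    [0,0,0,0,0,0,0]
  ]
}}

```text
clock: 28.95
tool_pos: [0.4702, 0.2767, 0.3094]
eef_rot: [0.573, 0.819, 0.0, 0.0]
contact_force: [0.1, 0.1, 2.3]
opening: 0.008
finger_force: 1.0
```

>>> {"op": "play_rows", "data": {
  "rows": [
    [0,0,0,0.0005,0,0,0],
    [0,0,0,0.0005,0,0,0],
    [0,0,0,0,0,0,0],
    [0,0,0,0,0,0,0]
  ]
}}

```text
clock: 29.45
tool_pos: [0.4702, 0.2767, 0.3083]
eef_rot: [0.573, 0.819, -0.0, 0.0]
contact_force: [0.0, -0.5, 1.6]
opening: 0.007
finger_force: 0.7
```

>>> {"op": "play_rows", "data": {
  "rows": [
    [0,0,0,-0.004,0,0,0],
    [0,0,0,-0.02,0,0,0],
    [0,0,0,-0.03,0,0,0],
    [0,0,0,-0.03,0,0,0],
    [0,0,0,-0.03,0,0,0],
    [0,0,0,-0.02,0,0,0],
    [0,0,0,0,0,0,0],
    [0,0,0,0,0,0,0]
  ]
}}

```text
clock: 30.45
tool_pos: [0.4699, 0.2763, 0.4415]
eef_rot: [0.573, 0.819, -0.001, -0.0]
contact_force: [-0.6, -0.1, 0.0]
opening: 0.007
finger_force: 0.0
```

```bash
python3 - <<'E'
from h import *
s=status.get_state();print(s['clock'],s['tool_pos'],s['contact_force'])
print(r.finish_job())
E
```

```text
30.45 [0.46994083 0.2762794  0.44152635] [-0.59001737 -0.14745372  0.01247241]
the job is handed in; nothing more can be done
None
```

I hung the windowed bracket on the hook, let go with about 0.1 N of load left, slid the marker to about 85.7 mm and handed the job in at 30.5 s; the camera calls had run out before I let go, so the hang and the marker's match to the pointer (sink put at 85–86 mm) come from arm position and force readings, not from a picture.

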